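# Slide the copper etching plate over the edge of the stone and lay it on the sketch pad

### The job

The copper etching plate is too thin to pick up where it lies on the stone slab. Slide it along the slab until about a third of its length sticks out over the slab's front edge, the one facing the robot, and let it rest there; then pinch the overhanging end by its two long edges, lift it off and lay it flat in the middle of the brown sketch pad, and let go. Leave the grey plate where it lies.

Things in the scene. Friction and masses are not known exactly. Their poses are not given: they have to be found in the camera images.
- copper_plate: Copper-coloured rigid etching plate with a fine line drawing, 100 (its x) x 50 (its y) x 3 mm thick, 0.09 to 0.18 kg. Origin: centre of its underside; z up. Loose, flat on the slab, its x along the slab's x within 6 degrees, its near end 15 to 45 mm back from the slab's front edge, at least 30 mm clear of the grey plate. It slides when pushed at its far end with the fingertips.
- zinc_plate: Dark grey plate of the same size and drawing, lying beside the copper one on the slab (either side). Origin: centre of its underside. Must stay where it is.
- stone_slab: Pale stone slab, 220 mm (its x) x 190 mm (its y), 40 mm high, lying on the table; fixed. Origin: centre of its underside; its flat top is 40 mm above the origin. Its x axis points away from the robot (turned up to 12 degrees), so the front edge lies at x = -110 mm in its frame; nothing stands in front of that edge.
- kraft_pad: Brown kraft sketch pad lying flat on the table to the left of the slab, 170 mm (its x) x 190 mm (its y, which runs towards the robot or away from it), 9 mm thick; fixed. Origin: centre of its underside; its top is 9 mm above.
There are look-alikes about, which are no part of the job. There is more than one size of the copper_plate; the one meant has the size given above.

How it is judged:
On the way:
1. the copper plate lies still and flat on the slab with 20 to 45 mm of its length beyond the front edge (x of copper_plate in the frame of stone_slab between -0.105 and -0.08 m and z of copper_plate in the frame of stone_slab between 0.037 and 0.043 m and angle between copper_plate's own z axis and vertical below 0.06 rad and linear speed of copper_plate below 0.01 m/s), for 0.2 s.
At the end, for the whole second after the job is handed in: The copper plate lies at rest and flat, drawing up, on the sketch pad, its centre within 40 mm of the pad's centre (any turn); the grey plate is within 20 mm of where it started (horizontal distance between copper_plate and kraft_pad below 0.04 m and z of copper_plate in the frame of kraft_pad between 0.006 and 0.013 m and angle between copper_plate's own z axis and vertical below 0.1 rad and linear speed of copper_plate below 0.02 m/s and distance of zinc_plate from where it was at the start of the episode below 0.02 m); the robot touches nothing.
It fails at once if the grey plate is moved more than 20 mm (distance of zinc_plate from where it was at the start of the episode above 0.02 m).
It fails at once if the copper plate is dropped onto the table (height (world z) of copper_plate below 0.004 m).
It also fails if it takes over 56 s, if anything falls off the work surface, if the arm or the gripper's body presses on something with over 40 N, if the wrist force passes 120 N, or if a joint passes its speed limit or range.

### The arm

A 7-joint arm with a two-finger parallel gripper is mounted at the origin on a cart in front of the work surface, level with it; the furniture and walls round the work are solid. World frame = base frame: x ahead of the robot, y to its left, z up, the work surface at z = 0. Lengths are in m, angles in rad, forces in N, time in s.
With the tool pointing down it reaches from about 0.425 to 0.8 m from the base axis. Payload 8.3 kg.
Tool frame: the origin (TCP) lies at the very end of the fingers, on their centre line; the grasp point (between the pads) lies 19 mm behind it; z points along the fingers, y is the line along which they close (so a half turn about z gives the same grasp; the last joint's range is limited). The gripper opens to 85 mm and grips with 20 to 120 N. Pads are 22 mm wide; open, the fingers measure 114 mm over their backs; the gripper's body (76 mm by 85 mm) begins 54 mm behind the grasp point. The pads swing forward as they close: fully open they stand 13 mm farther back than shut.
Start: joints at [1.151, 0.383, 0.016, 1.37, -0.006, 1.388, -0.046], TCP at [0.218, -0.586, 0.211] pointing down, gripper open.
Joint ranges: [-2.95, 2.95], [-0.25, 2.06], [-1.52, 1.56], [0.18, 2.33], [-1.44, 4.58], [0.02, 2.06], [-3.01, 3.01]. Speed limits (rad/s): [2.39, 2.39, 3.01, 3.01, 3.14, 3.14, 3.14].

### API

Orientations are given as a rotation vector (axis times angle).
In Python, from station import manip gives the robot as it stands. The module is installed in compiled form; this text tells all that it offers.
- The arm moves only by the tool send_rows, never from a script. Its argument "increments" is a list of rows, each a list of 7 numbers: the turn, a rotation vector about the tool's x, y, z normalised to -1 to 1, where 1 is 0.12 rad, then the shift along the tool's x, y, z normalised to -1 to 1, where 1 is 0.02 m, then the opening, from -1 (shut) to 1 (fully open). In form: [[wx, wy, wz, tx, ty, tz, jaw], ...]. A call has 1 to 10 rows; each row shifts and turns the commanded pose from where the row before left it, along the tool's axes as they then stand; what a row does not reach is not made up. A row lasts 1/12 s, in which the tool goes at most 41.7 mm and 7.16 degrees, less where a joint would pass 70% of its speed; a pose out of reach is approached as far as the arm can. A call with a number of a shift or a turn outside -1 to 1 is refused whole. A call with a gripper value outside its range is refused whole. The fingers move at their own pace and stop on an object; "grip_force" is the grip in N (left out, the last holds). Time passes only in rows, so rows that do not move let the fingers close. It gives the time, the measured TCP pose, the force, the opening and the grip force at its end, in the units of the state.
- manip.observe(): the state, without advancing time (a new reading comes with each control period).
- manip.snapshot(name): name is "side" or "top" or "wrist"; returns the picture (400x640x3 uint8, red, green, blue); there is no depth.
- manip.camera_params(name): a dict with "K" (3x3 intrinsics, pixels), "R" (3x3) and "t" (3): a world point X has camera coordinates R X + t; the wrist camera has in their place "mount" (4x4, takes a point from camera to tool coordinates, whose origin is the TCP and whose axes are the flange's). Camera axes: x right, y down, z forward; pixel columns grow to the right and rows downward; lengths in m; the calibration is good to about 2 mm. A picture is of the moment at which its call begins: read the wrist's pose just before it. camera_params takes no time and is no camera call.
- manip.finish_job(): hands the job in; it is judged then, once.
The state is a dict: "t": time; "q": joint angles; "joint_vel": joint speeds; "joint_efforts": joint torques, N m; "tcp_pos": TCP position; "orientation": TCP orientation; "wrist_force": force on the tool from outside, world axes, zero at the start; "torque": the same for the moment, N m; "width": finger opening in m; "gripper_force": force on a finger pad.
Only numpy, scipy, OpenCV 4.12 (cv2) and the standard library are available. Lean on these libraries where they do the work, as an engineer would, in place of code of your own. Each camera call takes 0.05 s, during which the arm holds its last target. There are 200 camera calls.

## Working session

There is one attempt and no reset: what is moved stays moved. The work goes in short steps, Python scripts to look and compute and a tool call to move; the robot and the scene stay as the last step left them, time stands still between calls to the robot, and variables do not carry over. Pictures are saved under pics/ and viewed, at most 10 in all, crops included, and the job is handed in when it is done.

Besides the shell and the picture viewer there is one more tool, called after "Call:" in YAML: its name, and indented under it one key for each argument. send_rows: Moves the arm, as the interface text tells. Its arguments: {"type":"object","properties":{"increments":{"type":"array","items":{"type":"array","items":{"type":"number"}}},"grip_force":{"type":"number"}},"required":["increments"]}

```bash
mkdir -p pics; python3 - <<'E'
from station import manip
import cv2,numpy as np
o=manip.observe();print({k:np.round(v,3).tolist() for k,v in o.items()})
for n in("top","side"):
    im=manip.snapshot(n);cv2.imwrite(f"pics/{n}0.png",im[:,:,::-1])
    p=manip.camera_params(n);print(n,{k:np.round(v,4).tolist() for k,v in p.items()})
print(np.round(manip.camera_params("wrist")["mount"],4).tolist(),manip.camera_params("wrist")["K"])
E
```

```text
{'t': 0.0, 'q': [1.151, 0.384, 0.016, 1.371, -0.006, 1.388, -0.047], 'joint_vel': [0.001, -0.003, 0.001, -0.0, -0.0, -0.0, 0.001], 'joint_efforts': [-0.001, -62.76, 0.844, -37.182, 0.016, 0.014, 0.0], 'tcp_pos': [0.218, -0.585, 0.21], 'orientation': [-3.09, -0.557, 0.001], 'wrist_force': [-0.038, 0.066, 0.472], 'torque': [-0.028, 0.029, -0.008], 'gripper_force': 0.0, 'width': 0.085}
top {'K': [[485.7669, 0.0, 320.8254], [0.0, 485.7669, 198.9227], [0.0, 0.0, 1.0]], 'R': [[-0.0114, -0.9991, -0.0398], [-0.9926, 0.0161, -0.12], [0.1205, 0.0381, -0.992]], 't': [0.153, 0.5158, 0.837]}
side {'K': [[451.6596, 0.0, 318.8357], [0.0, 451.6596, 199.5517], [0.0, 0.0, 1.0]], 'R': [[0.9983, -0.0567, -0.0117], [-0.0381, -0.4902, -0.8708], [0.0436, 0.8697, -0.4916]], 't': [-0.5022, 0.1279, 0.7378]}
[[-0.0016, -0.9539, -0.3001, 0.0766], [1.0, -0.0016, -0.0003, -0.0001], [-0.0002, -0.3001, 0.9539, -0.164], [0.0, 0.0, 0.0, 1.0]] [[319.50651755   0.         319.66319081]
 [  0.         319.50651755 199.38598132]
 [  0.           0.           1.        ]]
```

View pics/top0.png

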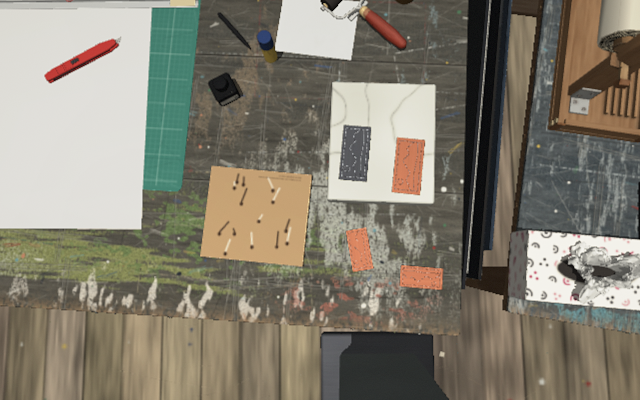

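The slab is at about px (382,143), with the grey plate on it at (355,153) and a copper plate at (408,166). Two smaller copper pieces lie on the table at (359,250) and (421,277). The one on the slab fits the description; next I'll check its size in a crop. The pad is at (257,216).

```bash
cat > h.py <<'E'
from station import manip
import cv2,numpy as np
def ray(name,uv,z,p=None,Rt=None):
    p=p or manip.camera_params(name)
    R,t=(np.array(p["R"]),np.array(p["t"])) if Rt is None else Rt
    uv=np.atleast_2d(uv).astype(float)
    d=np.c_[uv,np.ones(len(uv))]@np.linalg.inv(p["K"]).T@R   # R^T d
    c=-R.T@t
    return c+d*((z-c[2])/d[:,2])[:,None]
def rect(mask,name,z,Rt=None):
    """all blobs -> world-plane min-area rects (centre, long, short, angle of long axis)"""
    out=[]
    for c in cv2.findContours(mask.astype(np.uint8),cv2.RETR_EXTERNAL,cv2.CHAIN_APPROX_NONE)[0]:
        if cv2.contourArea(c)<250: continue
        W=ray(name,c[:,0],z,Rt=Rt)[:,:2]
        (cx,cy),(w,h),a=cv2.minAreaRect((W*1000).astype(np.float32))
        if w<h: w,h,a=h,w,a+90
        out.append((c[:,0].mean(0).round(),np.round([cx,cy,w,h,(a+90)%180-90],1)))
    return out
def wristRt(o):
    T=np.eye(4);T[:3,:3]=cv2.Rodrigues(np.array(o["orientation"]))[0];T[:3,3]=o["tcp_pos"]
    M=np.linalg.inv(T@np.array(manip.camera_params("wrist")["mount"]));return M[:3,:3],M[:3,3]
E
python3 - <<'E'
from h import *
im=cv2.imread("pics/top0.png");hsv=cv2.cvtColor(im,cv2.COLOR_BGR2HSV);H,S,V=cv2.split(hsv)
k=np.ones((5,5),np.uint8);cl=lambda m:cv2.morphologyEx(m.astype(np.uint8),cv2.MORPH_CLOSE,k)
cop=cl((H<12)&(S>120)&(V>120));cop[:60]=0
for z in(.043,.003):
    print("copper z",z,rect(cop,"top",z))
pad=cl((H>8)&(H<22)&(S>70)&(V>150)); pad[:,:195]=0;pad[:150]=0;pad[:,320:]=0
print("pad",rect(pad,"top",.009))
sl=((S<45)&(V>170)).astype(np.uint8);sl[:75]=0;sl[:,:322]=0;sl[210:]=0;sl[:,445:]=0
sl=cv2.morphologyEx(sl,cv2.MORPH_OPEN,np.ones((3,3)))
print("slab",rect(sl,"top",.04))
zn=cl((V<110)&(H>95)&(H<140));zn[:110]=0;zn[:,:335]=0;zn[190:]=0;zn[:,380:]=0
print("zinc",rect(zn,"top",.043))
a=cv2.resize(im[70:300,190:460],None,fx=2.9,fy=2.6,interpolation=2);cv2.imwrite("pics/crop.png",a[:600,:800])
E
```

```text
copper z 0.043 [(array([421., 277.]), array([378.2, -25.8,  72.4,  36.1,  84.5])), (array([359., 249.]), array([427.3,  79.3,  71.4,  36.2,   8.8])), (array([408., 166.]), array([573.9, -10.2,  98.1,  48.9,  -7.1])), (array([67., 67.]), array([774.4, 618.5,  89.9,  21.4, -61.8]))]
copper z 0.003 [(array([421., 277.]), array([376.6, -32.3,  75.8,  37.8,  84.5])), (array([359., 249.]), array([427.9,  77.8,  74.7,  37.9,   8.8])), (array([408., 166.]), array([581.5, -15.9, 102.7,  51.2,  -7.1])), (array([67., 67.]), array([791.3, 642.2,  94.1,  22.4, -61.8]))]
pad [(array([294., 360.]), array([231.1, 196.3, 129.1,  50.3,  -0.5])), (array([216., 363.]), array([235. , 337.5, 140. ,  56.7,  -5.3])), (array([256., 216.]), array([493.1, 267.2, 190.4, 170.6,  83.6]))]
slab [(array([382., 142.]), array([620.1,  35.4, 217.2, 187.6,  -3.3]))]
zinc [(array([355., 153.]), array([599. ,  83.8,  98.1,  48. ,  -6.3]))]
```

View pics/crop.png

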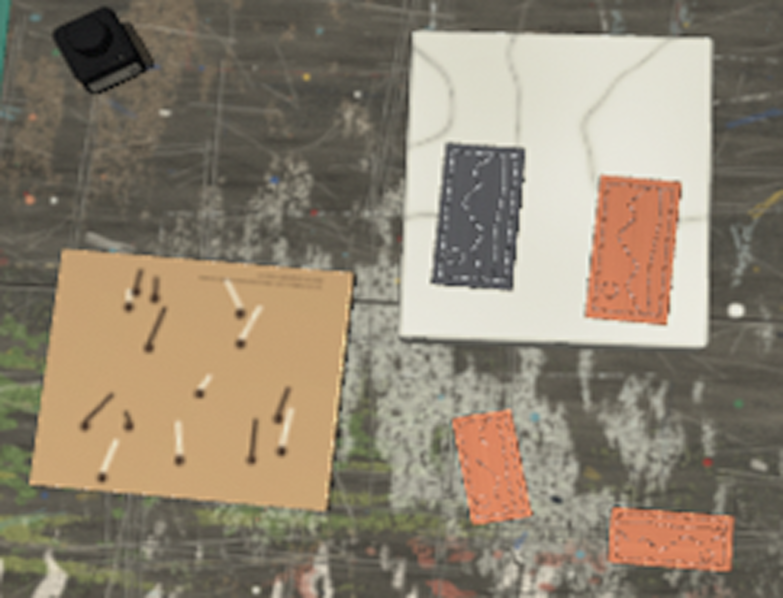

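View pics/side0.png

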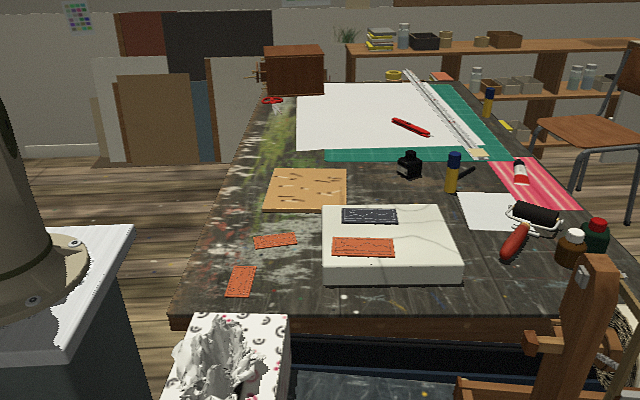

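The copper plate on the slab measures about 98x49 mm, so it is the one meant; the other two are about 75x38 mm. It sits at (574,-10) mm with yaw -7°, its near end about 17 mm behind the slab's front edge. The side view shows a box with a sculpture on the right, so I'll raise the arm before crossing.

Call:
send_rows:
  increments:
    - [0, 0, 1, 0, 0, -1, -1]
    - [0, 0, 1, 0, 0, -1, -1]
    - [0, 0, 1, 0, 0, -1, -1]
    - [0, 0, 1, 0, 0, -1, -1]
    - [0, 0, 0, 0, 0, -1, -1]
    - [0, 0, 0, 0, 0, 0, -1]
  grip_force: 60

```text
t: 0.6
tcp_pos: [0.2188, -0.5867, 0.3148]
orientation: [3.13, -0.194, 0.004]
wrist_force: [0.9, -0.2, 0.7]
width: 0.0124
gripper_force: 0.0
```

```bash
cat >> h.py <<'E'
def goal(p,yaw=None):
    o=manip.observe();R=cv2.Rodrigues(np.array(o["orientation"]))[0]
    y=np.degrees(np.arctan2(R[1,0],R[0,0]))
    print("t",round(o["t"],2),"tcp",np.round(o["tcp_pos"],4),"yaw",round(y,2),"tilt",np.round(R[:2,2],3),"F",np.round(o["wrist_force"],1),"w",round(o["width"],4))
    for q in np.atleast_2d(p): print("  rows",np.round(R.T@(q-np.array(o["tcp_pos"]))/.02,2), "turn wz", None if yaw is None else round(np.radians(y-yaw)/.12,2))
E
python3 - <<'E'
from h import *
T,S=manip.camera_params("top"),manip.camera_params("side")
P=lambda c:np.array(c["K"])@np.c_[c["R"],c["t"]]
X=cv2.triangulatePoints(P(T),P(S),np.array([[512.,590],[232,265]]),np.array([[288.,215],[313,335]]));print((X[:3]/X[3]).T.round(3))
goal([.6444,-.019,.31],-7.1)
E
```

```text
[[ 0.454 -0.179  0.063]
 [ 0.391 -0.272  0.126]]
t 0.6 tcp [ 0.2188 -0.5867  0.3148] yaw -7.08 tilt [ 0.002 -0.005] F [ 0.9 -0.2  0.7] w 0.0124
  rows [ 17.62 -30.79   0.14] turn wz 0.0
```

Call:
send_rows:
  increments:
    - [0, 0, 0, 0.57, -1, 0, -1]
    - [0, 0, 0, 0.57, -1, 0, -1]
    - [0, 0, 0, 0.57, -1, 0, -1]
    - [0, 0, 0, 0.57, -1, 0, -1]
    - [0, 0, 0, 0.57, -1, 0, -1]
    - [0, 0, 0, 0.57, -1, 0, -1]
    - [0, 0, 0, 0.57, -1, 0, -1]
    - [0, 0, 0, 0.57, -1, 0, -1]
    - [0, 0, 0, 0.57, -1, 0, -1]
    - [0, 0, 0, 0.57, -1, 0, -1]

```text
t: 1.43
tcp_pos: [0.3564, -0.3999, 0.3098]
orientation: [-3.135, 0.192, 0.001]
wrist_force: [0.7, 0.1, 0.2]
width: 0.0001
gripper_force: 0.0
```

Call:
send_rows:
  increments:
    - [0, 0, 0, 0.57, -1, 0, -1]
    - [0, 0, 0, 0.57, -1, 0, -1]
    - [0, 0, 0, 0.57, -1, 0, -1]
    - [0, 0, 0, 0.57, -1, 0, -1]
    - [0, 0, 0, 0.57, -1, 0, -1]
    - [0, 0, 0, 0.57, -1, 0, -1]
    - [0, 0, 0, 0.57, -1, 0, -1]
    - [0, 0, 0, 0.57, -1, 0, -1]
    - [0, 0, 0, 0.57, -1, 0, -1]
    - [0, 0, 0, 0.57, -1, 0, -1]

```text
t: 2.27
tcp_pos: [0.494, -0.2156, 0.3098]
orientation: [-3.135, 0.192, 0.002]
wrist_force: [1.2, -0.5, -0.4]
width: -0.0
gripper_force: 0.0
```

Call:
send_rows:
  increments:
    - [0, 0, 0, 0.57, -1, 0, -1]
    - [0, 0, 0, 0.57, -1, 0, -1]
    - [0, 0, 0, 0.57, -1, 0, -1]
    - [0, 0, 0, 0.57, -1, 0, -1]
    - [0, 0, 0, 0.57, -1, 0, -1]
    - [0, 0, 0, 0.57, -1, 0, -1]
    - [0, 0, 0, 0.57, -1, 0, -1]
    - [0, 0, 0, 0.57, -1, 0, -1]
    - [0, 0, 0, 0.57, -1, 0, -1]
    - [0, 0, 0, 0, 0, 0, -1]

```text
t: 3.1
tcp_pos: [0.6188, -0.045, 0.3087]
orientation: [-3.133, 0.182, 0.004]
wrist_force: [1.1, 1.2, -1.0]
width: 0.0001
gripper_force: 0.0
```

```bash
python3 - <<'E'
from h import *
o=manip.observe();im=manip.snapshot("wrist");cv2.imwrite("pics/w1.png",im[:,:,::-1])
hsv=cv2.cvtColor(im,cv2.COLOR_RGB2HSV);H,S,V=cv2.split(hsv)
k=np.ones((5,5),np.uint8);cop=cv2.morphologyEx(((H<12)&(S>120)&(V>100)).astype(np.uint8),cv2.MORPH_CLOSE,k)
print(rect(cop,"wrist",.043,wristRt(o)))
goal([[.6444,-.019,.08],[.6444,-.019,.042]],-7.1)
E
```

```text
[(array([261., 275.]), array([449.4,  65.6,  67.8,  33.7,   8.7])), (array([301., 191.]), array([573.2, -11.7,  94.9,  46.2,  -6.9]))]
t 3.15 tcp [ 0.6181 -0.0474  0.309 ] yaw -6.75 tilt [-0.002  0.002] F [-0.5  0.   0.2] w -0.0001
  rows [ 1.17 -1.55 11.45] turn wz 0.05
  rows [ 1.17 -1.54 13.35] turn wz 0.05
```

View pics/w1.png

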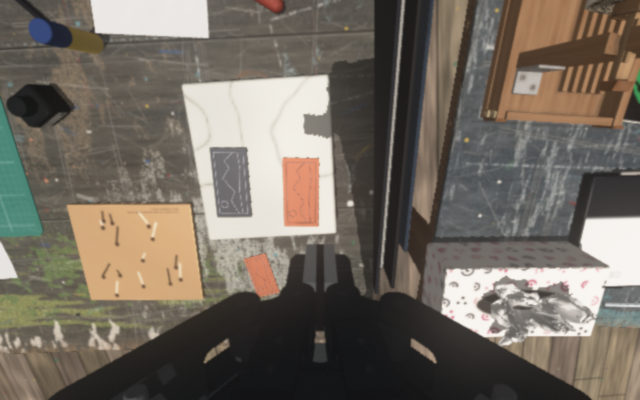

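The wrist view confirms the copper plate at px (301,191), i.e. (573,-12) mm, with the grey one at (231,182). I'll come down behind its far end.

Call:
send_rows:
  increments:
    - [0, 0, 0, 0.6, -0.75, 1, -1]
    - [0, 0, 0, 0.6, -0.75, 1, -1]
    - [0, 0, 0, 0, 0, 1, -1]
    - [0, 0, 0, 0, 0, 1, -1]
    - [0, 0, 0, 0, 0, 1, -1]
    - [0, 0, 0, 0, 0, 1, -1]
    - [0, 0, 0, 0, 0, 1, -1]
    - [0, 0, 0, 0, 0, 1, -1]
    - [0, 0, 0, 0, 0, 1, -1]
    - [0, 0, 0, 0, 0, 1, -1]

```text
t: 3.98
tcp_pos: [0.6445, -0.0252, 0.1093]
orientation: [3.135, -0.195, -0.001]
wrist_force: [0.0, -0.3, 0.5]
width: 0.0003
gripper_force: 0.0
```

Call:
send_rows:
  increments:
    - [0, 0, 0, 0, 0, 1, -1]
    - [0, 0, 0, 0, 0, 0.9, -1]
    - [0, 0, 0, 0, 0, 0, -1]
    - [0, 0, 0, 0, 0, 0, -1]

```text
t: 4.32
tcp_pos: [0.644, -0.0248, 0.0716]
orientation: [3.135, -0.195, -0.004]
wrist_force: [-0.2, -0.7, 0.6]
width: 0.0002
gripper_force: 0.0
```

```bash
python3 - <<'E'
from h import *
im=manip.snapshot("side");cv2.imwrite("pics/s2.png",cv2.resize(im[170:300,290:480],None,fx=4,fy=4)[:,:,::-1])
goal([[.644,-.0197,.042]],-7.1)
E
```

```text
t 4.37 tcp [ 0.6451 -0.0245  0.0731] yaw -7.09 tilt [-0. -0.] F [ 0.8 -0.2 -0.3] w -0.0002
  rows [-0.08 -0.23  1.56] turn wz 0.0
```

View pics/s2.png

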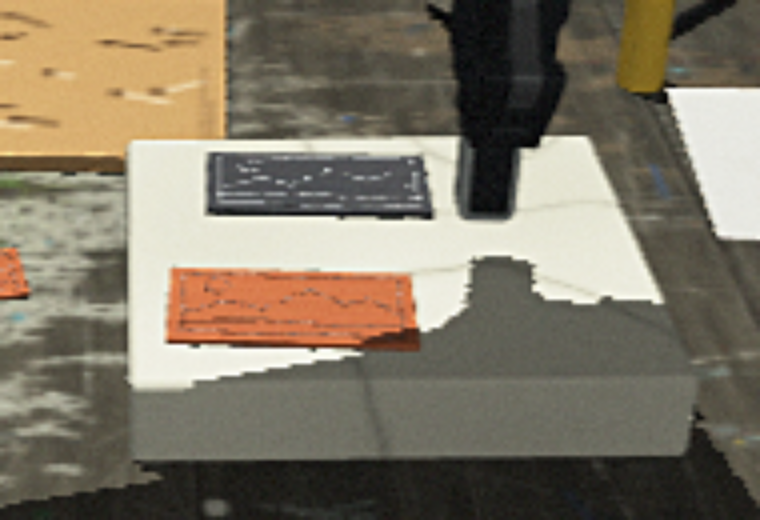

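The fingertip at crop px (488,215) is about 30 mm above the slab and clear behind the plate's far end. I'll feel for the slab.

Call:
send_rows:
  increments:
    - [0, 0, 0, 0, -0.12, 0.7, -1]
    - [0, 0, 0, 0, -0.11, 0.5, -1]
    - [0, 0, 0, 0, 0, 0.15, -1]
    - [0, 0, 0, 0, 0, 0.05, -1]
    - [0, 0, 0, 0, 0, 0, -1]
    - [0, 0, 0, 0, 0, 0, -1]

```text
t: 4.87
tcp_pos: [0.6462, -0.0194, 0.0454]
orientation: [-3.136, 0.194, -0.002]
wrist_force: [0.1, -0.4, 0.4]
width: -0.0002
gripper_force: 0.0
```

Call:
send_rows:
  increments:
    - [0, 0, 0, 0, 0, 0.05, -1]
    - [0, 0, 0, 0, 0, 0.05, -1]
    - [0, 0, 0, 0, 0, 0, -1]

```text
t: 5.12
tcp_pos: [0.6458, -0.0193, 0.0427]
orientation: [-3.136, 0.194, -0.0]
wrist_force: [-0.2, -0.1, -1.7]
width: -0.0002
gripper_force: 0.0
```

Call:
send_rows:
  increments:
    - [0, 0, 0, 0, 0, 0.04, -1]
    - [0, 0, 0, 0, 0, 0, -1]

```text
t: 5.28
tcp_pos: [0.6457, -0.0192, 0.0418]
orientation: [-3.136, 0.193, 0.0]
wrist_force: [0.0, -1.0, -0.5]
width: 0.0002
gripper_force: 0.0
```

Call:
send_rows:
  increments:
    - [0, 0, 0, 0, 0, 0.04, -1]
    - [0, 0, 0, 0, 0, 0, -1]

```text
t: 5.45
tcp_pos: [0.6457, -0.0192, 0.0409]
orientation: [-3.136, 0.193, 0.0]
wrist_force: [-0.7, -0.1, 0.2]
width: 0.0003
gripper_force: 0.0
```

Call:
send_rows:
  increments:
    - [0, 0, 0, -0.25, 0, 0, -1]
    - [0, 0, 0, -0.25, 0, 0, -1]
    - [0, 0, 0, -0.2, 0, 0, -1]
    - [0, 0, 0, -0.2, 0, 0, -1]
    - [0, 0, 0, -0.2, 0, 0, -1]
    - [0, 0, 0, -0.2, 0, 0, -1]
    - [0, 0, 0, -0.2, 0, 0, -1]
    - [0, 0, 0, -0.2, 0, 0, -1]
    - [0, 0, 0, -0.2, 0, 0, -1]
    - [0, 0, 0, -0.2, 0, 0, -1]

```text
t: 6.28
tcp_pos: [0.6037, -0.014, 0.0411]
orientation: [-3.136, 0.193, -0.0]
wrist_force: [-0.1, -0.1, 1.3]
width: 0.0001
gripper_force: 0.0
```

Call:
send_rows:
  increments:
    - [0, 0, 0, -0.2, 0, 0, -1]
    - [0, 0, 0, -0.1, 0, 0, -1]
    - [0, 0, 0, 0, 0, 0, -1]

```text
t: 6.53
tcp_pos: [0.5977, -0.0132, 0.0411]
orientation: [-3.136, 0.193, 0.0]
wrist_force: [0.2, 0.3, -0.6]
width: 0.0
gripper_force: 0.0
```

```bash
cat > m.py <<'E'
from h import *
import sys
n=sys.argv[1];goal([0,0,0],-7)
im=manip.snapshot("top");cv2.imwrite(f"pics/{n}.png",cv2.resize(im[70:300,190:460],None,fx=2.9,fy=2.6,interpolation=2)[:,:,::-1][:600,:800])
H,S,V=cv2.split(cv2.cvtColor(im,cv2.COLOR_RGB2HSV))
m=cv2.morphologyEx(((H<12)&(S>120)&(V>50)).astype(np.uint8),cv2.MORPH_CLOSE,np.ones((5,5),np.uint8));m[:60]=0
c0=np.array([620.1,35.4]);a=np.radians(-3.3);Rm=np.array([[np.cos(a),np.sin(a)],[-np.sin(a),np.cos(a)]])
for p,r in rect(m,"top",.043): print(p,r,"slab frame",(Rm@(r[:2]-c0)).round(1))
E
python3 m.py p3
```

```text
t 6.53 tcp [ 0.5977 -0.0132  0.0411] yaw -7.05 tilt [-0.  0.] F [ 0.2  0.3 -0.6] w 0.0
  rows [-29.74   3.01   2.06] turn wz -0.01
[421. 277.] [378.2 -26.   72.6  36.1  84.5] slab frame [-238.   -75.2]
[359. 249.] [427.2  79.5  71.4  36.2   9.2] slab frame [-195.1   32.9]
[407. 172.] [565.8  -9.   81.5  48.8  -6.8] slab frame [-51.7 -47.5]
[68. 68.] [774.3 617.5  91.8  22.2 -62.7] slab frame [120.4 590. ]
```

View pics/p3.png

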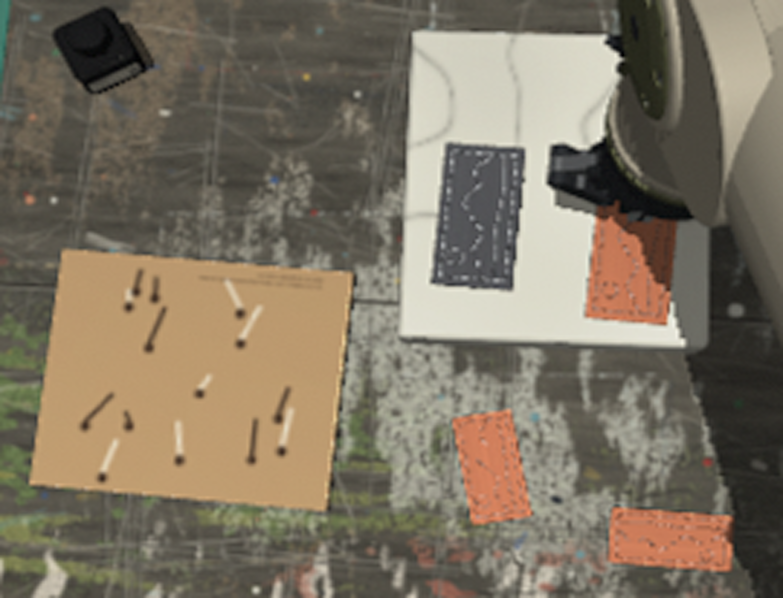

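The plate has not moved (near end still at crop row 322): the tips passed over it, so they sit higher than reported. I'll go back and feel for the slab properly.

Call:
send_rows:
  increments:
    - [0, 0, 0, 0, 0, -0.3, -1]
    - [0, 0, 0, 1, 0, 0, -1]
    - [0, 0, 0, 1, 0, 0, -1]
    - [0, 0, 0, 0.5, 0, 0.3, -1]
    - [0, 0, 0, 0, 0, 0.05, -1]
    - [0, 0, 0, 0, 0, 0.05, -1]
    - [0, 0, 0, 0, 0, 0, -1]

```text
t: 7.17
tcp_pos: [0.647, -0.0192, 0.0387]
orientation: [-3.135, 0.193, 0.002]
wrist_force: [0.1, -0.4, -0.1]
width: -0.0001
gripper_force: 0.0
```

Call:
send_rows:
  increments:
    - [0, 0, 0, 0, 0, 0.05, -1]
    - [0, 0, 0, 0, 0, 0, -1]

```text
t: 7.33
tcp_pos: [0.6472, -0.0193, 0.0383]
orientation: [-3.136, 0.193, 0.0]
wrist_force: [0.1, -0.5, -0.0]
width: 0.0003
gripper_force: 0.0
```

Call:
send_rows:
  increments:
    - [0, 0, 0, 0, 0, 0.05, -1]
    - [0, 0, 0, 0, 0, 0, -1]

```text
t: 7.5
tcp_pos: [0.6475, -0.0194, 0.0372]
orientation: [-3.136, 0.193, -0.0]
wrist_force: [0.8, -0.3, 0.4]
width: 0.0001
gripper_force: 0.0
```

Call:
send_rows:
  increments:
    - [0, 0, 0, 0, 0, 0.05, -1]
    - [0, 0, 0, 0, 0, 0, -1]

```text
t: 7.67
tcp_pos: [0.6476, -0.0195, 0.036]
orientation: [-3.136, 0.193, 0.0]
wrist_force: [-0.5, 0.2, 0.5]
width: 0.0003
gripper_force: 0.0
```

Call:
send_rows:
  increments:
    - [0, 0, 0, 0, 0, 0.04, -1]
    - [0, 0, 0, 0, 0, 0, -1]

```text
t: 7.83
tcp_pos: [0.6477, -0.0195, 0.0351]
orientation: [-3.136, 0.193, 0.0]
wrist_force: [0.2, 0.6, -0.7]
width: 0.0001
gripper_force: 0.0
```

Call:
send_rows:
  increments:
    - [0, 0, 0, 0, 0, 0.04, -1]
    - [0, 0, 0, 0, 0, 0, -1]

```text
t: 8.0
tcp_pos: [0.6476, -0.0194, 0.0342]
orientation: [-3.136, 0.193, 0.0]
wrist_force: [-0.0, -1.0, 0.9]
width: 0.0001
gripper_force: 0.0
```

```bash
python3 - <<'E'
from h import *
im=manip.snapshot("side");cv2.imwrite("pics/s4.png",cv2.resize(im[150:300,320:480],None,fx=4,fy=4)[:,:,::-1])
S=manip.camera_params("side")
for z in (.034,.04,.046):
  x=np.array(S["K"])@(np.array(S["R"])@[.6476,-.0194,z]+S["t"]);x=x[:2]/x[2];print(z,x,(x-[320,150])*4)
E
```

```text
0.034 [408.23897513 250.81959291] [352.95590052 403.27837163]
0.04 [408.55685971 247.79236094] [354.22743884 391.16944374]
0.046 [408.87732504 244.74055238] [355.50930015 378.96220953]
```

View pics/s4.png

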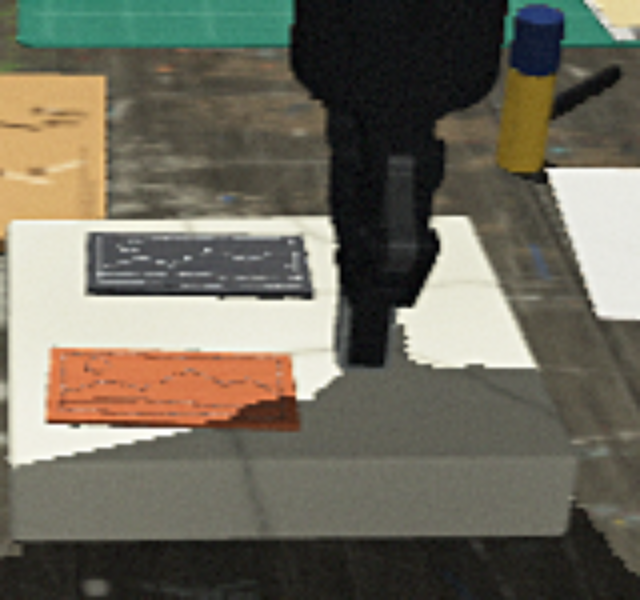

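The tip bottom shows at crop px (363,367), while the reported TCP should fall near row 400. The tips are roughly 10 mm higher than reported, so I'll keep lowering and watch the force.

Call:
send_rows:
  increments:
    - [0, 0, 0, 0, 0, 0.08, -1]
    - [0, 0, 0, 0, 0, 0.08, -1]
    - [0, 0, 0, 0, 0, 0, -1]

```text
t: 8.3
tcp_pos: [0.6475, -0.0195, 0.0307]
orientation: [-3.136, 0.193, 0.001]
wrist_force: [0.5, 0.0, -0.1]
width: 0.0003
gripper_force: 0.0
```

Call:
send_rows:
  increments:
    - [0, 0, 0, 0, 0, 0.06, -1]
    - [0, 0, 0, 0, 0, 0.06, -1]
    - [0, 0, 0, 0, 0, 0, -1]

```text
t: 8.55
tcp_pos: [0.6475, -0.0195, 0.0285]
orientation: [-3.136, 0.193, 0.001]
wrist_force: [-0.9, 0.5, 0.1]
width: 0.0001
gripper_force: 0.0
```

Call:
send_rows:
  increments:
    - [0, 0, 0, 0, 0, 0.06, -1]
    - [0, 0, 0, 0, 0, 0, -1]

```text
t: 8.72
tcp_pos: [0.6476, -0.0195, 0.0274]
orientation: [-3.136, 0.193, 0.0]
wrist_force: [-0.2, -0.4, -0.7]
width: 0.0
gripper_force: 0.0
```

Call:
send_rows:
  increments:
    - [0, 0, 0, 0, 0, 0.06, -1]
    - [0, 0, 0, 0, 0, 0, -1]

```text
t: 8.88
tcp_pos: [0.6476, -0.0194, 0.0262]
orientation: [-3.136, 0.193, 0.0]
wrist_force: [0.2, 0.5, 0.4]
width: -0.0
gripper_force: 0.0
```

Call:
send_rows:
  increments:
    - [0, 0, 0, 0, 0, 0.06, -1]
    - [0, 0, 0, 0, 0, 0, -1]

```text
t: 9.05
tcp_pos: [0.6476, -0.0195, 0.025]
orientation: [-3.136, 0.193, 0.0]
wrist_force: [-0.7, -0.1, -0.1]
width: -0.0002
gripper_force: 0.0
```

Call:
send_rows:
  increments:
    - [0, 0, 0, 0, 0, 0.06, -1]
    - [0, 0, 0, 0, 0, 0, -1]

```text
t: 9.22
tcp_pos: [0.6476, -0.0195, 0.0238]
orientation: [-3.136, 0.193, 0.0]
wrist_force: [-0.2, -0.2, -0.6]
width: -0.0001
gripper_force: 0.0
```

Call:
send_rows:
  increments:
    - [0, 0, 0, 0, 0, 0.06, -1]
    - [0, 0, 0, 0, 0, 0, -1]

```text
t: 9.38
tcp_pos: [0.6476, -0.0194, 0.0226]
orientation: [-3.136, 0.193, 0.0]
wrist_force: [0.1, 0.0, -0.1]
width: 0.0001
gripper_force: 0.0
```

```bash
python3 - <<'E'
from h import *
goal([0,0,0])
im=manip.snapshot("side");cv2.imwrite("pics/s5.png",cv2.resize(im[150:300,320:480],None,fx=4,fy=4)[:,:,::-1])
E
```

```text
t 9.38 tcp [ 0.6476 -0.0194  0.0226] yaw -7.06 tilt [-0.  0.] F [ 0.1  0.  -0.1] w 0.0001
  rows [-32.26   3.01   1.14] turn wz None
```

View pics/s5.png

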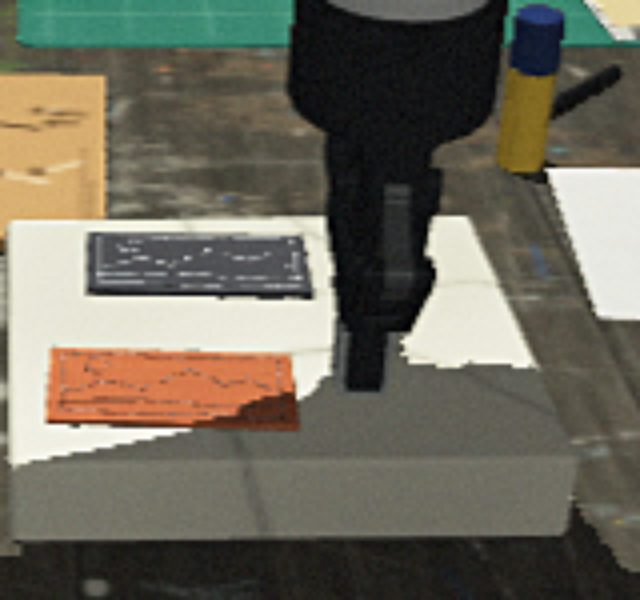

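The tip is now at crop px (362,391), closer but still above the slab. I'll keep feeling down.

Call:
send_rows:
  increments:
    - [0, 0, 0, 0, 0, 0.05, -1]
    - [0, 0, 0, 0, 0, 0, -1]

```text
t: 9.6
tcp_pos: [0.6477, -0.0195, 0.0217]
orientation: [-3.136, 0.193, 0.0]
wrist_force: [0.9, 0.5, -0.2]
width: -0.0
gripper_force: 0.0
```

Call:
send_rows:
  increments:
    - [0, 0, 0, 0, 0, 0.05, -1]
    - [0, 0, 0, 0, 0, 0, -1]

```text
t: 9.77
tcp_pos: [0.6476, -0.0195, 0.0207]
orientation: [-3.136, 0.193, 0.0]
wrist_force: [-1.2, -0.0, 0.1]
width: -0.0002
gripper_force: 0.0
```

Call:
send_rows:
  increments:
    - [0, 0, 0, 0, 0, 0.05, -1]
    - [0, 0, 0, 0, 0, 0, -1]

```text
t: 9.93
tcp_pos: [0.6477, -0.0194, 0.0196]
orientation: [-3.136, 0.193, 0.0]
wrist_force: [-0.3, -0.3, 0.3]
width: 0.0003
gripper_force: 0.0
```

Call:
send_rows:
  increments:
    - [0, 0, 0, 0, 0, 0.05, -1]
    - [0, 0, 0, 0, 0, 0, -1]

```text
t: 10.1
tcp_pos: [0.6478, -0.0195, 0.0195]
orientation: [3.136, -0.193, 0.0]
wrist_force: [-2.9, -0.6, 6.3]
width: 0.0001
gripper_force: 2.9
```

Call:
send_rows:
  increments:
    - [0, 0, 0, 0, 0, 0.05, -1]
    - [0, 0, 0, 0, 0, 0, -1]

```text
t: 10.27
tcp_pos: [0.6478, -0.0195, 0.0195]
orientation: [3.135, -0.193, 0.001]
wrist_force: [-5.8, -1.4, 12.7]
width: 0.0003
gripper_force: 6.3
```

Contact comes at reported z = 0.0195 on the 0.040 slab, so true height is about reported + 20.5 mm. The wrist view's scale agrees. I'll raise to about 1 mm above the slab and push.

Call:
send_rows:
  increments:
    - [0, 0, 0, 0, 0, -0.14, -1]
    - [0, 0, 0, 0, 0, 0, -1]
    - [0, 0, 0, -0.2, 0, 0, -1]
    - [0, 0, 0, -0.2, 0, 0, -1]
    - [0, 0, 0, -0.2, 0, 0, -1]
    - [0, 0, 0, -0.2, 0, 0, -1]
    - [0, 0, 0, -0.2, 0, 0, -1]
    - [0, 0, 0, -0.2, 0, 0, -1]
    - [0, 0, 0, -0.2, 0, 0, -1]
    - [0, 0, 0, 0, 0, 0, -1]

```text
t: 11.1
tcp_pos: [0.6192, -0.0159, 0.0207]
orientation: [3.136, -0.193, -0.001]
wrist_force: [0.4, -0.7, -1.1]
width: 0.0001
gripper_force: 0.0
```

Call:
send_rows:
  increments:
    - [0, 0, 0, -0.2, 0, 0, -1]
    - [0, 0, 0, -0.2, 0, 0, -1]
    - [0, 0, 0, -0.2, 0, 0, -1]
    - [0, 0, 0, -0.1, 0, 0, -1]
    - [0, 0, 0, 0, 0, 0, -1]

```text
t: 11.52
tcp_pos: [0.6055, -0.0142, 0.0207]
orientation: [3.136, -0.193, -0.001]
wrist_force: [-0.4, 0.8, 0.7]
width: -0.0
gripper_force: 0.2
```

```bash
python3 m.py p6
```

```text
t 11.52 tcp [ 0.6055 -0.0142  0.0207] yaw -7.05 tilt [-0.  0.] F [-0.4  0.8  0.7] w -0.0
  rows [-30.13   3.01   1.04] turn wz -0.01
[421. 277.] [378.2 -25.8  72.4  36.1  84.4] slab frame [-238.  -75.]
[359. 249.] [427.3  79.3  71.4  36.2   8.8] slab frame [-195.    32.7]
[407. 181.] [547.1  -7.5  99.6  49.   -6.7] slab frame [-70.4 -47. ]
[68. 68.] [774.3 617.5  91.8  22.2 -62.7] slab frame [120.4 590. ]
```

Call:
send_rows:
  increments:
    - [0, 0, 0, -0.2, 0, 0, -1]
    - [0, 0, 0, -0.2, 0, 0, -1]
    - [0, 0, 0, -0.2, 0, 0, -1]
    - [0, 0, 0, -0.2, 0, 0, -1]
    - [0, 0, 0, -0.2, 0, 0, -1]
    - [0, 0, 0, -0.1, 0, 0, -1]
    - [0, 0, 0, 0, 0, 0, -1]
    - [0, 0, 0, 0.5, 0, 0, -1]
    - [0, 0, 0, 0, 0, -1, -1]
    - [0, 0, 0, 0, 0, -1, -1]

```text
t: 12.4
tcp_pos: [0.5928, -0.0129, 0.0595]
orientation: [-3.136, 0.193, 0.006]
wrist_force: [1.2, -0.2, 0.2]
width: -0.0002
gripper_force: 0.0
```

Call:
send_rows:
  increments:
    - [0, 0, 0, 0, 0, -1, 0.6]
    - [0, 0, 0, 0, 0, -1, 0.6]
    - [0, 0, 0, 0, 0, -1, 0.6]
    - [0, 0, 0, 0, 0, 0, 0.6]
    - [0, 0, 0, 0, 0, 0, 0.6]

```text
t: 12.82
tcp_pos: [0.5947, -0.0128, 0.1217]
orientation: [-3.136, 0.193, -0.003]
wrist_force: [-0.2, 0.5, -0.3]
width: 0.0603
gripper_force: 0.0
```

```bash
python3 m.py p7; python3 - <<'E'
from h import *
o=manip.observe();im=manip.snapshot("wrist");cv2.imwrite("pics/w7.png",im[:,:,::-1])
H,S,V=cv2.split(cv2.cvtColor(im,cv2.COLOR_RGB2HSV))
m=cv2.morphologyEx(((H<12)&(S>120)&(V>60)).astype(np.uint8),cv2.MORPH_CLOSE,np.ones((5,5),np.uint8))
print(rect(m,"wrist",.0225,wristRt(o)),o["width"])
E
```

```text
t 12.82 tcp [ 0.5947 -0.0128  0.1217] yaw -7.06 tilt [ 0.002 -0.   ] F [-0.2  0.5 -0.3] w 0.0603
  rows [-29.6    3.02   6.03] turn wz -0.01
[421. 277.] [378.2 -26.1  72.9  36.1  84.5] slab frame [-238.   -75.3]
[359. 249.] [427.2  79.5  71.4  36.2   9.2] slab frame [-195.1   32.9]
[406. 193.] [524.5  -5.1  98.5  49.7  -6.3] slab frame [-93.1 -45.9]
[68. 68.] [774.3 617.5  91.8  22.2 -62.7] slab frame [120.4 590. ]
[(array([255., 341.]), array([448. ,  70.8,  61.7,  35.6,   8.7])), (array([321., 277.]), array([510.9,  -4.7, 107.9,  53. ,  -6.3]))] 0.06717217404997847
```

View pics/w7.png

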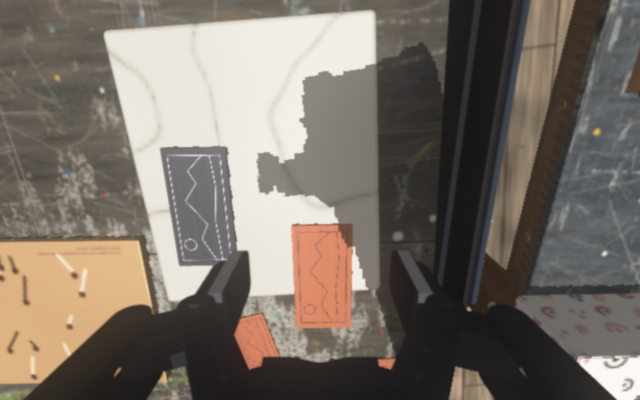

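The plate now overhangs: measured slab-frame x = -93 mm, and in the wrist view it is at px (321,277) with its near end past the slab edge. Before gripping, I'll measure tip height at this opening by touching the slab behind the plate's far end.

Call:
send_rows:
  increments:
    - [0, 0, 0, 0, -0.25, 1, 0.6]
    - [0, 0, 0, 0, 0, 1, 0.6]
    - [0, 0, 0, 0, 0, 1, 0.6]
    - [0, 0, 0, 0, 0, 1, 0.6]
    - [0, 0, 0, 0, 0, 0.9, 0.6]
    - [0, 0, 0, 0, 0, 0.1, 0.6]
    - [0, 0, 0, 0, 0, 0.05, 0.6]
    - [0, 0, 0, 0, 0, 0, 0.6]

```text
t: 13.58
tcp_pos: [0.5947, -0.0078, 0.0196]
orientation: [-3.135, 0.193, 0.001]
wrist_force: [0.1, 0.5, -0.1]
width: 0.0683
gripper_force: 0.0
```

Call:
send_rows:
  increments:
    - [0, 0, 0, 0, 0, 0.06, 0.6]
    - [0, 0, 0, 0, 0, 0.06, 0.6]
    - [0, 0, 0, 0, 0, 0, 0.6]

```text
t: 13.83
tcp_pos: [0.5953, -0.0078, 0.018]
orientation: [-3.136, 0.193, -0.002]
wrist_force: [-0.3, 0.2, 0.7]
width: 0.0681
gripper_force: 0.0
```

Call:
send_rows:
  increments:
    - [0, 0, 0, 0, 0, 0.06, 0.6]
    - [0, 0, 0, 0, 0, 0.06, 0.6]
    - [0, 0, 0, 0, 0, 0, 0.6]

```text
t: 14.08
tcp_pos: [0.5947, -0.0079, 0.0148]
orientation: [-3.136, 0.193, -0.0]
wrist_force: [0.4, 0.5, -0.5]
width: 0.0686
gripper_force: 0.0
```

Call:
send_rows:
  increments:
    - [0, 0, 0, 0, 0, 0.06, 0.6]
    - [0, 0, 0, 0, 0, 0, 0.6]

```text
t: 14.25
tcp_pos: [0.5946, -0.0079, 0.0134]
orientation: [-3.136, 0.193, 0.0]
wrist_force: [-0.2, -0.5, 0.6]
width: 0.0684
gripper_force: 0.0
```

Call:
send_rows:
  increments:
    - [0, 0, 0, 0, 0, 0.05, 0.6]
    - [0, 0, 0, 0, 0, 0, 0.6]

```text
t: 14.42
tcp_pos: [0.5947, -0.0079, 0.0124]
orientation: [-3.136, 0.193, 0.0]
wrist_force: [-0.2, 0.5, 0.9]
width: 0.0684
gripper_force: 0.0
```

Call:
send_rows:
  increments:
    - [0, 0, 0, 0, 0, 0.05, 0.6]
    - [0, 0, 0, 0, 0, 0, 0.6]

```text
t: 14.58
tcp_pos: [0.5948, -0.0079, 0.0122]
orientation: [3.136, -0.193, 0.0]
wrist_force: [-2.3, -0.7, 5.9]
width: 0.0684
gripper_force: 3.0
```

Call:
send_rows:
  increments:
    - [0, 0, 0, 0, 0, 0.05, 0.6]
    - [0, 0, 0, 0, 0, 0, 0.6]

```text
t: 14.75
tcp_pos: [0.5948, -0.0078, 0.0122]
orientation: [3.135, -0.193, 0.001]
wrist_force: [-6.2, -1.0, 14.3]
width: 0.0682
gripper_force: 7.2
```

Call:
send_rows:
  increments:
    - [0, 0, 0, 0, 0, 0.05, 0.6]
    - [0, 0, 0, 0, 0, 0, 0.6]

```text
t: 14.92
tcp_pos: [0.5949, -0.0078, 0.0121]
orientation: [3.135, -0.193, 0.001]
wrist_force: [-11.6, -1.5, 21.8]
width: 0.0684
gripper_force: 11.3
```

At opening 68 mm, contact is at reported z = 0.0122. That gives the grip height: reported about 0.0127, with the tips about 3 mm below the plate once closed. Now to the overhanging end.

Call:
send_rows:
  increments:
    - [0, 0, 0, 0, 0, -0.75, 0.6]
    - [0, 0, 0, 0, 0, -0.75, 0.6]
    - [0, 0, 0, -0.9, 0.31, 0, 0.6]
    - [0, 0, 0, -0.9, 0, 0, 0.6]
    - [0, 0, 0, -0.9, 0, 0, 0.6]
    - [0, 0, 0, -0.9, 0, 0, 0.6]
    - [0, 0, 0, -0.9, 0, 0, 0.6]
    - [0, 0, 0, -0.75, 0, 0, 0.6]
    - [0, 0, 0, 0, 0, 0, 0.6]
    - [0, 0, 0, 0, 0, 0, 0.6]

```text
t: 15.75
tcp_pos: [0.4898, -0.0012, 0.04]
orientation: [3.135, -0.193, 0.001]
wrist_force: [-0.0, -0.1, 0.2]
width: 0.0685
gripper_force: 0.0
```

```bash
python3 m.py p8 | head -5; python3 -c "
from h import *
goal([.4897,-.0011,.0127],-6.5)"
```

```text
t 15.75 tcp [ 0.4898 -0.0012  0.04  ] yaw -7.05 tilt [ 0.001 -0.   ] F [-0.  -0.1  0.2] w 0.0685
  rows [-24.32   2.94   1.98] turn wz -0.01
[418. 278.] [378.4 -22.9  66.6  36.1  84.3] slab frame [-237.9  -72.1]
[359. 249.] [427.3  79.3  71.4  36.2   8.8] slab frame [-195.    32.7]
[68. 68.] [774.3 617.5  91.8  22.2 -62.7] slab frame [120.4 590. ]
t 15.8 tcp [ 0.4906 -0.0013  0.04  ] yaw -7.06 tilt [ 0.001 -0.   ] F [ 0.4  0.  -0.7] w 0.0682
  rows [-0.05 -0.    1.37] turn wz -0.08
```

Call:
send_rows:
  increments:
    - [0, 0, -0.08, -0.05, 0, 0.6, 0.6]
    - [0, 0, 0, 0, 0, 0.5, 0.6]
    - [0, 0, 0, 0, 0, 0.2, 0.6]
    - [0, 0, 0, 0, 0, 0.07, 0.6]
    - [0, 0, 0, 0, 0, 0, 0.6]
    - [0, 0, 0, 0, 0, 0, 0.6]

```text
t: 16.3
tcp_pos: [0.4891, -0.0009, 0.0123]
orientation: [-3.136, 0.178, 0.0]
wrist_force: [0.3, -0.5, -0.1]
width: 0.0683
gripper_force: 0.0
```

Call:
send_rows:
  increments:
    - [0, 0, 0, 0, 0, 0, 0.3]
    - [0, 0, 0, 0, 0, 0, 0.2]
    - [0, 0, 0, 0, 0, 0, 0.1]
    - [0, 0, 0, 0, 0, 0, 0]
    - [0, 0, 0, 0, 0, 0, -1]
    - [0, 0, 0, 0, 0, 0, -1]
    - [0, 0, 0, 0, 0, 0, -1]
  grip_force: 60

```text
t: 16.88
tcp_pos: [0.4892, -0.0012, 0.0129]
orientation: [3.136, -0.179, 0.001]
wrist_force: [-2.3, -1.1, 5.6]
width: 0.0473
gripper_force: 60.6
```

Call:
send_rows:
  increments:
    - [0, 0, 0, 0, 0, -0.3, -1]
    - [0, 0, 0, 0, 0, -0.5, -1]
    - [0, 0, 0, 0, 0, -0.6, -1]
    - [0, 0, 0, 0, 0, -0.8, -1]
    - [0, 0, 0, 0, 0, -0.8, -1]
    - [0, 0, 0, 0, 0, -0.8, -1]
    - [0, 0, 0, 0, 0, 0, -1]
    - [0, 0, 0, 0, 0, 0, -1]

```text
t: 17.55
tcp_pos: [0.4895, -0.001, 0.0893]
orientation: [-3.136, 0.178, -0.004]
wrist_force: [0.1, 0.4, -2.3]
width: 0.0474
gripper_force: 61.8
```

```bash
python3 - <<'E'
from h import *
goal([.4583,.2712,.088],-6.5)
o=manip.observe();im=manip.snapshot("wrist");cv2.imwrite("pics/w9.png",im[:,:,::-1])
H,S,V=cv2.split(cv2.cvtColor(im,cv2.COLOR_RGB2HSV))
m=cv2.morphologyEx(((H<12)&(S>120)&(V>60)).astype(np.uint8),cv2.MORPH_CLOSE,np.ones((5,5),np.uint8))
for p,r in rect(m,"wrist",o["tcp_pos"][2]+.0,wristRt(o)):print(p,r)
E
```

```text
t 17.55 tcp [ 0.4895 -0.001   0.0893] yaw -6.51 tilt [ 0.002 -0.   ] F [ 0.1  0.4 -2.3] w 0.0474
  rows [ -3.09 -13.34   0.06] turn wz -0.0
[230. 254.] [484.6  48.3  28.9  24.6   9.5]
[325. 214.] [498.1  -1.6 136.   68.   -4.3]
[314.  83.] [570.6  -9.9  53.9  10.1  83.4]
```

View pics/w9.png

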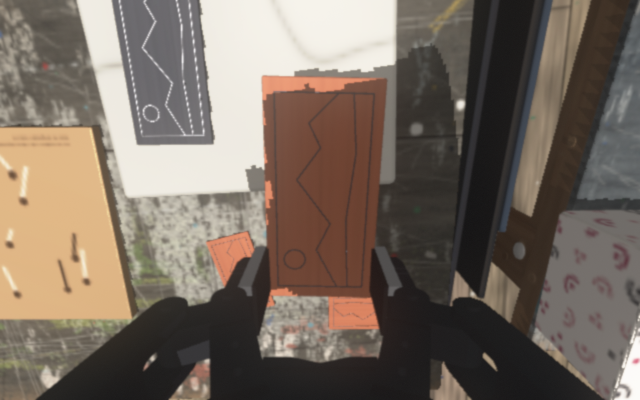

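The plate is held level between the tips, at px (320,190), and clear of the slab. On to the pad.

Call:
send_rows:
  increments:
    - [0, 0, 0, -0.1, -0.4, 0, -1]
    - [0, 0, 0, -0.2, -0.8, 0, -1]
    - [0, 0, 0, -0.2, -0.9, 0, -1]
    - [0, 0, 0, -0.2, -0.9, 0, -1]
    - [0, 0, 0, -0.2, -0.9, 0, -1]
    - [0, 0, 0, -0.2, -0.9, 0, -1]
    - [0, 0, 0, -0.2, -0.9, 0, -1]
    - [0, 0, 0, -0.2, -0.9, 0, -1]
    - [0, 0, 0, -0.2, -0.9, 0, -1]
    - [0, 0, 0, -0.2, -0.9, 0, -1]

```text
t: 18.43
tcp_pos: [0.4687, 0.1716, 0.0871]
orientation: [3.136, -0.177, -0.003]
wrist_force: [0.9, -0.4, -1.2]
width: 0.0475
gripper_force: 61.8
```

Call:
send_rows:
  increments:
    - [0, 0, 0, -0.25, -0.9, 0, -1]
    - [0, 0, 0, -0.25, -0.9, 0, -1]
    - [0, 0, 0, -0.25, -0.9, 0, -1]
    - [0, 0, 0, -0.25, -0.9, 0, -1]
    - [0, 0, 0, -0.2, -0.9, 0, -1]
    - [0, 0, 0, -0.19, -0.44, 0, -1]
    - [0, 0, 0, 0, 0, 0, -1]
    - [0, 0, 0, 0, 0, 0, -1]

```text
t: 19.1
tcp_pos: [0.4529, 0.2714, 0.0875]
orientation: [3.136, -0.176, -0.002]
wrist_force: [0.8, -0.8, -1.6]
width: 0.0475
gripper_force: 61.9
```

```bash
python3 -c "
from h import *
goal([.4583,.2712,-.0145],-6.5)
im=manip.snapshot('side');cv2.imwrite('pics/s10.png',im[:,:,::-1])
H,S,V=cv2.split(cv2.cvtColor(manip.snapshot('top'),cv2.COLOR_RGB2HSV))
m=cv2.morphologyEx(((H<9)&(S>150)&(V>60)).astype(np.uint8),cv2.MORPH_CLOSE,np.ones((5,5),np.uint8));m[:60]=0
for p,r in rect(m,'top',.117):print(p,r)
"
```

```text
t 19.1 tcp [0.4529 0.2714 0.0875] yaw -6.43 tilt [-0.001 -0.001] F [ 0.8 -0.8 -1.6] w 0.0475
  rows [ 0.27 -0.02  5.1 ] turn wz 0.01
[68. 68.] [743.  573.8  83.9  20.2 -62.7]
```

Call:
send_rows:
  increments:
    - [0, 0, 0, 0.27, 0, 0.9, -1]
    - [0, 0, 0, 0, 0, 1, -1]
    - [0, 0, 0, 0, 0, 1, -1]
    - [0, 0, 0, 0, 0, 1, -1]
    - [0, 0, 0, 0, 0, 0.6, -1]
    - [0, 0, 0, 0, 0, 0.2, -1]
    - [0, 0, 0, 0, 0, 0.1, -1]
    - [0, 0, 0, 0, 0, 0, -1]

```text
t: 19.87
tcp_pos: [0.4594, 0.2708, -0.0074]
orientation: [-3.136, 0.179, -0.001]
wrist_force: [-0.1, -0.5, -0.7]
width: 0.0476
gripper_force: 61.9
```

Call:
send_rows:
  increments:
    - [0, 0, 0, 0, 0, 0.1, -1]
    - [0, 0, 0, 0, 0, 0, -1]

```text
t: 20.03
tcp_pos: [0.4597, 0.2713, -0.009]
orientation: [-3.136, 0.178, -0.002]
wrist_force: [-0.1, -0.2, -0.7]
width: 0.0474
gripper_force: 61.9
```

Call:
send_rows:
  increments:
    - [0, 0, 0, 0, 0, 0.06, -1]
    - [0, 0, 0, 0, 0, 0, -1]

```text
t: 20.2
tcp_pos: [0.4593, 0.2711, -0.0106]
orientation: [-3.136, 0.178, -0.001]
wrist_force: [0.6, -0.0, -1.8]
width: 0.0472
gripper_force: 61.9
```

Call:
send_rows:
  increments:
    - [0, 0, 0, 0, 0, 0.07, -1]
    - [0, 0, 0, 0, 0, 0, -1]

```text
t: 20.37
tcp_pos: [0.459, 0.2709, -0.0124]
orientation: [3.137, -0.178, 0.0]
wrist_force: [0.5, 0.1, -1.6]
width: 0.047
gripper_force: 61.9
```

Call:
send_rows:
  increments:
    - [0, 0, 0, 0, 0, 0.07, -1]
    - [0, 0, 0, 0, 0, 0, -1]

```text
t: 20.53
tcp_pos: [0.459, 0.271, -0.0139]
orientation: [-3.136, 0.178, -0.0]
wrist_force: [-0.1, 1.2, -2.1]
width: 0.0477
gripper_force: 62.0
```

Call:
send_rows:
  increments:
    - [0, 0, 0, 0, 0, 0.06, -1]
    - [0, 0, 0, 0, 0, 0, -1]

```text
t: 20.7
tcp_pos: [0.4591, 0.271, -0.014]
orientation: [3.136, -0.178, 0.001]
wrist_force: [-4.4, -2.8, 10.5]
width: 0.0476
gripper_force: 68.5
```

Call:
send_rows:
  increments:
    - [0, 0, 0, 0, 0, 0.05, -1]
    - [0, 0, 0, 0, 0, 0, -1]

```text
t: 20.87
tcp_pos: [0.4591, 0.271, -0.0141]
orientation: [3.136, -0.178, 0.001]
wrist_force: [-8.4, -5.6, 21.9]
width: 0.0476
gripper_force: 74.2
```

Tips are on the pad at reported z = -0.014. I'll ease off, open and withdraw.

Call:
send_rows:
  increments:
    - [0, 0, 0, 0, 0, -0.1, -1]
    - [0, 0, 0, 0, 0, 0, 0.7]
    - [0, 0, 0, 0, 0, 0, 0.7]
    - [0, 0, 0, 0, 0, 0, 0.7]
    - [0, 0, 0, 0, 0, 0, 0.7]
    - [0, 0, 0, 0, 0, 0, 0.7]

```text
t: 21.37
tcp_pos: [0.459, 0.2709, -0.0141]
orientation: [-3.137, 0.178, 0.0]
wrist_force: [0.5, 0.7, -0.6]
width: 0.0722
gripper_force: 0.0
```

Call:
send_rows:
  increments:
    - [0, 0, 0, 0, 0, -0.3, 0.7]
    - [0, 0, 0, 0, 0, -0.7, 0.7]
    - [0, 0, 0, 0, 0, -1, 0.7]
    - [0, 0, 0, 0, 0, -1, 0.7]
    - [0, 0, 0, 0, 0, -1, 0.7]
    - [0, 0, 0, 0, 0, -1, 0.7]
    - [0, 0, 0, 0, 0, -1, 0.7]
    - [0, 0, 0, 0, 0, -1, 0.7]
    - [0, 0, 0, 0, 0, -1, 0.7]
    - [0, 0, 0, 0, 0, -1, 0.7]

```text
t: 22.2
tcp_pos: [0.4588, 0.2709, 0.1675]
orientation: [-3.136, 0.178, -0.0]
wrist_force: [0.3, -1.1, -0.4]
width: 0.073
gripper_force: 0.0
```

Call:
send_rows:
  increments:
    - [0, 0, 0, 0, 1, 0, 0.7]
    - [0, 0, 0, 0, 1, 0, 0.7]
    - [0, 0, 0, 0, 1, 0, 0.7]
    - [0, 0, 0, 0, 1, 0, 0.7]
    - [0, 0, 0, 0, 1, 0, 0.7]
    - [0, 0, 0, 0, 1, 0, 0.7]
    - [0, 0, 0, 0, 1, 0, 0.7]
    - [0, 0, 0, 0, 1, 0, 0.7]
    - [0, 0, 0, 0, 1, 0, 0.7]
    - [0, 0, 0, 0, 1, 0, 0.7]

```text
t: 23.03
tcp_pos: [0.4361, 0.0714, 0.1665]
orientation: [-3.136, 0.178, -0.001]
wrist_force: [0.6, -0.6, 0.4]
width: 0.073
gripper_force: 0.0
```

```bash
python3 - <<'E'
from h import *
goal([0,0,0])
for n in("top","wrist"):
    o=manip.observe();im=manip.snapshot(n);cv2.imwrite(f"pics/f_{n}.png",im[:,:,::-1])
    H,S,V=cv2.split(cv2.cvtColor(im,cv2.COLOR_RGB2HSV))
    m=cv2.morphologyEx(((H<11)&(S>140)&(V>60)).astype(np.uint8),cv2.MORPH_CLOSE,np.ones((5,5),np.uint8))
    if n=="top":m[:60]=0
    for p,r in rect(m,n,.012,None if n=="top" else wristRt(o)):print(n,p,r)
    if n=="top":
        zn=cv2.morphologyEx(((V<110)&(H>95)&(H<140)).astype(np.uint8),cv2.MORPH_CLOSE,np.ones((5,5),np.uint8));zn[:110]=0;zn[:,:335]=0;zn[190:]=0;zn[:,380:]=0
        print("zinc",rect(zn,"top",.043))
E
```

```text
t 23.03 tcp [0.4361 0.0714 0.1665] yaw -6.49 tilt [0.001 0.   ] F [ 0.6 -0.6  0.4] w 0.073
  rows [-21.26   6.01   8.31] turn wz None
top [256. 214.] [495.6 267.9  98.7  49.7  -8.1]
top [68. 68.] [787.4 635.8  95.2  23.  -62.7]
zinc [(array([354., 147.]), array([605.9,  83.1,  84.1,  48.3,  -5.8]))]
```

```bash
python3 -c "
from station import manip
print(manip.finish_job())"
```

```text
the job is handed in; nothing more can be done
None
```

The copper plate lies flat on the sketch pad, measured about 3 mm from the pad's centre, after resting with about 33 mm over the slab's front edge; the grey plate shows no sign of having moved, and the job was handed in after about 23 s (verdict not shown).

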